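# Lever a heavy servo test stand up onto its drop legs

## Robot

A 6-joint arm with a two-finger parallel gripper is mounted at the origin on the work surface. World frame = base frame: x ahead of the robot, y to its left, z up, the work surface at z = 0. Lengths are in mm, angles in rad, forces in N, time in s.
With the tool pointing down it reaches from about 350 to 775 mm from the base axis. Payload 7.3 kg.
Tool frame: the origin (TCP) lies at the very end of the fingers, on their centre line; the grasp point (between the pads) lies 19 mm behind it; z points along the fingers, y is the line along which they close (so a half turn about z gives the same grasp; the last joint's range is limited). The gripper opens to 92 mm and grips with 3 to 60 N. Pads are 19 mm wide; open, the fingers measure 130 mm over their backs; the gripper's body (75 mm by 190 mm) begins 47 mm behind the grasp point.
Start: joints at [1.053, 0.342, 1.524, -0, 1.275, -0.146], TCP at [190.716, 489.155, 226.741] pointing down, gripper open.
Joint ranges: [-2.53, 2.53], [-0.77, 2.02], [0.04, 2.7], [-1, 4.14], [0.28, 2.66], [-3.11, 3.11]. Speed limits (rad/s): [2.57, 2.57, 3.14, 3.14, 3.14, 3.14].

## Interface

Orientations are given as [roll, pitch, yaw] about the fixed x, y, z axes, in that order (R = Rz(yaw) Ry(pitch) Rx(roll)).
In Python, from plant import bot gives the robot as it stands.
- The arm moves only by the tool jog_arm, never from a script. Its argument "targets" is a list of rows, each an object with "xyz": the shift along the tool's x, y, z as a fraction of full scale, a list of three; "spin": the turn about the tool's z as a fraction of full scale. In form: [{"xyz": [x, y, z], "spin": spin}, ...]. A call has exactly 10 rows; each row shifts and turns the commanded pose from where the row before left it, along the tool's axes as they then stand; what a row does not reach is not made up. Full scale, the value 1, is 80 mm for a shift and 0.1 rad for a turn. A row lasts 1/8 s, in which the tool goes at most 62.5 mm and 10.7 degrees, less where a joint would pass 70% of its speed; a pose out of reach is approached as far as the arm can. A call with a number of a shift or a turn outside -1 to 1 is refused whole. A call with a gripper value outside its range is refused whole. "gripper" is the opening in per cent of the stroke, from 0 (shut) to 100 (fully open), set as the call begins (left out, the last holds). The fingers move at their own pace and stop on an object; the grip force is fixed at half the most. Time passes only in rows, so rows that do not move let the fingers close, or fill a call up. It gives the time, the measured TCP pose, the force, the opening and the grip force at its end, in the units of the state.
- bot.get_obs(): the state, without advancing time (a new reading comes with each control period).
- bot.capture(name): name is "side" or "top"; returns the picture (384x512x3 uint8, blue, green, red); there is no depth.
- bot.get_calibration(name): a dict with "vfov" (degrees; the focal length in pixels is half the picture's height over the tangent of half this angle, whatever the lens; pixels are square), "cx", "cy" (the principal point, pixels), "k1" (the pictures are not rectified: a ray, as slopes to the right and down, at radius r is drawn at 1 + k1 r^2 times it, then the intrinsics apply), "eye" and "rotation" of the camera in the world. Camera axes: x right, y down, z forward; pixel columns grow to the right and rows downward; lengths in mm; the calibration is good to about 2 mm. A picture is of the moment at which its call begins. get_calibration takes no time and is no camera call.
- bot.close_job(): hands the job in; it is judged then, once.
The state is a dict: "time": time; "joint_positions": joint angles; "dq": joint speeds; "tau": joint torques, N m; "tool_pos": TCP position; "tcp_rot": TCP orientation; "contact_force": force on the tool from outside, world axes, zero at the start; "moment": the same for the moment, N m; "grip_width": finger opening in mm; "finger_force": force on a finger pad.
Only numpy, scipy, OpenCV 4.12 (cv2) and the standard library are available. Lean on these libraries where they do the work, as an engineer would, in place of code of your own. Each camera call takes 0.05 s, during which the arm holds its last target. There are 200 camera calls.

## Task

Use the pry bar over the fulcrum block to lever up the front edge of the heavy servo test stand until its spring-loaded drop legs swing fully out, then let it down gently so that it rests tilted on the legs. Lift it with the bar only, not with the gripper, without shoving it along the desk, and leave the mouse and the two loose spare servos beside the mat alone. Finally lay the bar flat back along the middle of its grey mat and let go.

Things in the scene. Friction and masses are not known exactly. Their poses are not given: they have to be found in the camera images.
- stand: Heavy servo test stand, about 4.5 kg, loose on the desk: bare steel plate 180 (x) x 200 (y) x 12 mm on four rubber feet 24 mm high; an aluminium upright with a black servo on its rear half (136 mm high). Origin: centre of the footprint at desk level. x points from the front edge (x = -90 mm, where the bar goes under) to the rear, z up. Levered, it tips back about its rear feet (x = 78 mm).
- stand_lip (a point): Middle of the lower front edge of the stand's plate, 24 mm above the desk at the start; axes of the stand. The front feet stand 20 mm in from it at y = +-82 mm, so the middle 140 mm is free underneath. The legs' shaft crosses 60 mm in: keep the bar tip less than 45 mm under the edge.
- legs (a joint): Angle (rad) of the two spring-loaded drop legs at the stand's sides, on one shaft. 0: folded, feet trailing on the desk. As the front edge rises they swing forward by themselves, to a stop at 1.08 just past upright once the edge is about 20 mm up (tilt 0.11 rad), and then carry the stand, tilted about 0.1 rad, front edge 17 mm up.
- fulcrum: Steel fulcrum block, 1 kg, loose on the desk, 44 (x) x 70 (y) x 22 mm, its crest 65 to 85 mm in front of the stand's front edge. Two cheeks rise 10 mm above the crest, 42 mm apart; the bar lies between them. Origin: centre of its underside; its x axis points roughly to the stand.
- fulcrum_crest (a point): Middle of the round crest that runs along the fulcrum block's y axis, 30 mm above the desk.
- bar: Flat steel pry bar 280 x 18 x 8 mm, 0.34 kg, lying on the mat; flared tip (last 32 mm at +x: 30 wide, 6 thick), black sleeve at the handle end (50 long, 21 wide, 9.5 thick). Origin: centre of its underside, within 10 mm of the centre of mass; x points to the tip (x = 140 mm), handle end at x = -140 mm, z up.
- bar_tip (a point): Middle of the tip's end, on the bar's underside; axes of the bar. With about 25 mm of tip under the stand's edge the bar stays on the crest by itself, handle end up at a slope of about 0.2 rad; pushing the handle end down almost to the desk (about 10 N) brings the legs out.
- mat: Grey rubber tool mat, fixed, 330 (x) x 110 (y) x 3 mm. Origin: centre of its underside; x along its length.
- mouse: Grey computer mouse 105 x 60 x 32 mm, bystander. Origin: centre of its underside.
- servo_a: Spare black servo 52 x 36 x 38 mm, bystander. Origin: centre of its underside.
- servo_b: A second spare servo like servo_a, bystander. Origin: centre of its underside.
Not all that is in view belongs to the job. What is shaped like the fulcrum but green is not meant.

How it is judged (in metres and radians):
On the way:
1. the stand's front edge is levered up by the bar bearing on the fulcrum block (contact force between bar and stand above 4 N and contact force between bar and fulcrum above 6 N and angle between stand's own z axis and vertical above 0.06 rad), for 0.1 s.
At the end, for the whole second after the job is handed in: The drop legs are fully out (above 1.0 rad) and the stand rests on them, tilted 0.075 to 0.13 rad, at rest and within 40 mm of where it stood; the bar lies flat and still on the mat, its middle within 40 mm of the mat's middle and along the mat to 0.3 rad (either way round) (value of joint legs above 1 rad and angle between stand's own z axis and vertical between 0.075 and 0.13 rad and linear speed of each of stand, bar below 0.01 m/s and distance of stand from where it was at the start of the episode below 0.04 m and height (world z) of bar below 0.008 m and angle between bar's own z axis and vertical below 0.06 rad and horizontal distance between bar and mat below 0.04 m and angle between the x axis of bar and the x axis of mat, either way round below 0.3 rad); the robot touches nothing.
It fails at once if the stand is touched with the gripper or arm (more than 3 N) (contact force between any of the fingers, the arm and stand above 3 N).
It fails at once if the stand is dropped (faster than 0.15 m/s) (linear speed of stand above 0.15 m/s).
It fails at once if the mouse or a spare servo is moved more than 20 mm (distance of any of mouse, servo_a, servo_b from where it was at the start of the episode above 0.02 m).
It also fails if it takes over 69 s, if anything falls off the work surface, if the arm or the gripper's body presses on something with over 40 N, if the wrist force passes 120 N, or if a joint passes its speed limit or range.

## Working session

There is one attempt and no reset: what is moved stays moved. The work goes in short steps, Python scripts to look and compute and a tool call to move; the robot and the scene stay as the last step left them, time stands still between calls to the robot, and variables do not carry over. Pictures are saved under pics/ and viewed, at most 10 in all, crops included, and the job is handed in when it is done.

Besides the shell and the picture viewer there is one more tool, called after "Request:" as a command line: name --argument value ..., lists and objects as JSON in quotes. jog_arm: Moves the arm, as the interface text tells. Shift numbers are shares of 80 mm and turn numbers shares of 0.1 rad, none past 1 either way. Its arguments: {"type":"object","properties":{"targets":{"type":"array","items":{"type":"object","properties":{"xyz":{"type":"array","items":{"type":"number"}},"spin":{"type":"number"}}}},"gripper":{"type":"number"}},"required":["targets"]}

```bash
ls; mkdir -p pics; cat > h.py <<'E'
import numpy as np, cv2, sys
from plant import bot
def cal(n):
    c=bot.get_calibration(n); f=192/np.tan(np.radians(c['vfov'])/2)
    return c,f,np.array(c['eye'],float),np.array(c['rotation'],float)
def ray(n,u,v):
    c,f,e,R=cal(n); x=np.array([(u-c['cx'])/f,(v-c['cy'])/f]); y=x.copy()
    for _ in range(30): y=x/(1+c['k1']*(y@y))
    return e,R@np.array([y[0],y[1],1])
def at(n,u,v,z):
    e,d=ray(n,u,v); return (e+d*(z-e[2])/d[2]).round(1)
def pix(n,p):
    c,f,e,R=cal(n); q=R.T@(np.array(p,float)-e); y=q[:2]/q[2]; y=y*(1+c['k1']*(y@y))
    return (y*f+[c['cx'],c['cy']]).round(1)
def snap(n,name,crop=None,s=1):
    im=bot.capture(n)
    if crop: a,b,c,d=crop; im=im[b:d,a:c]
    if s!=1: im=cv2.resize(im,None,fx=s,fy=s,interpolation=cv2.INTER_CUBIC)
    cv2.imwrite('pics/'+name+'.png',im)
E
python3 - <<'E'
from h import *
for n in('top','side'): print(bot.get_calibration(n)); snap(n,n+'0',s=1.5)
o=bot.get_obs(); print(o['tool_pos'],o['tcp_rot'],o['time'],o['contact_force'],o['grip_width'])
E
```

```text
pics
{'vfov': 54.13201741156618, 'cx': 257.75638279172017, 'cy': 194.42630478245414, 'k1': 0.025091665425675497, 'eye': array([ 3.55710617e+02, -6.00524507e-01,  1.07597390e+03]), 'rotation': array([-2.95840075e+00,  3.07172108e-04, -1.55372311e+00])}
{'vfov': 55.048313295794784, 'cx': 252.28996778428336, 'cy': 195.7118528510953, 'k1': -0.11534938834738385, 'eye': array([ 233.58179211, -597.20648466,  461.85388429]), 'rotation': array([-2.12293532, -0.02209783, -0.4733735 ])}
[190.53430282 488.83131391 226.11457102] [-3.14022323e+00 -1.97600858e-04  2.76979507e+00] 0.1 [-0.13410632 -0.67582208 -0.46656112] 92.01860007108989
```

```bash
sed -i "s/np.array(c\['rotation'\],float)$/Rot.from_euler('xyz',c['rotation']).as_matrix()/; 1a from scipy.spatial.transform import Rotation as Rot" h.py; python3 - <<'E'
from h import *
print(ray('top',257,194),ray('side',252,195)); o=bot.get_obs()
print(pix('top',o['tool_pos']),pix('side',o['tool_pos']))
E
```

```text
(array([ 3.55710617e+02, -6.00524507e-01,  1.07597390e+03]), array([ 0.18321832,  0.00544373, -0.98305989])) (array([ 233.58179211, -597.20648466,  461.85388429]), array([ 0.39819251,  0.7537738 , -0.52275437]))
[ 25.8 340.1] [48.6 80. ]
```

View pics/top0.png

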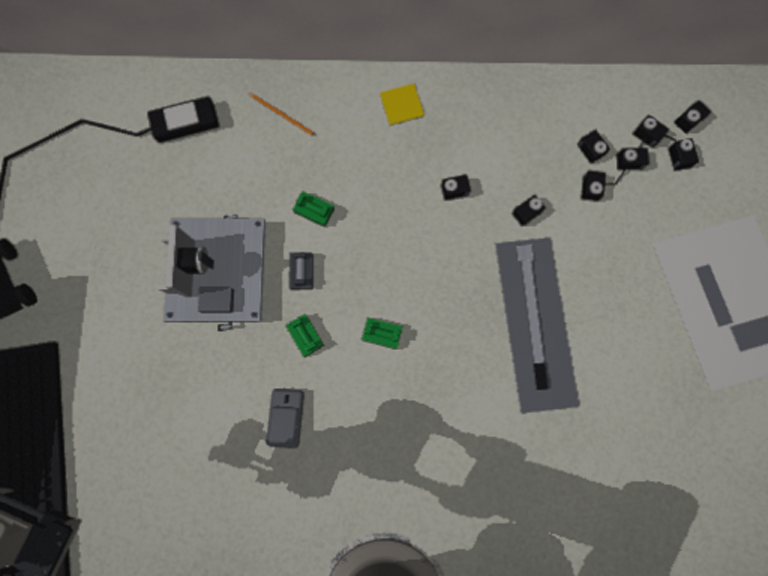

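View pics/side0.png

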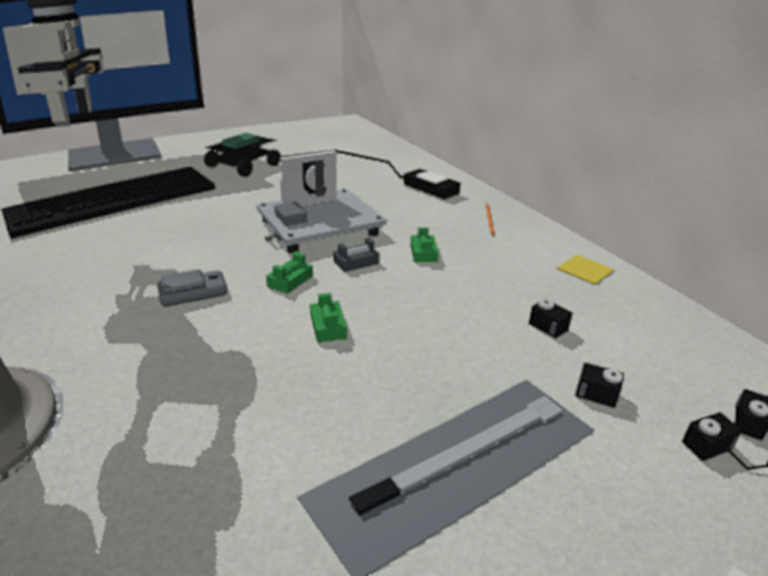

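The top view at 1.5× shows these candidates for the fulcrum: dark grey block (301,271), green blocks (314,208), (305,335) and (382,332). The grey one fits: it is steel-coloured, has cheeks, and sits about 75 mm in front of the stand's front edge (col 264). The bar lies on the mat with its tip at (525,247) and its black handle at (542,388). I'll confirm this in one crop.

```bash
python3 - <<'E'
from h import *
snap('top','topc',(100,130,400,280),2.6)
E
```

```text
(no output)
```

View pics/topc.png

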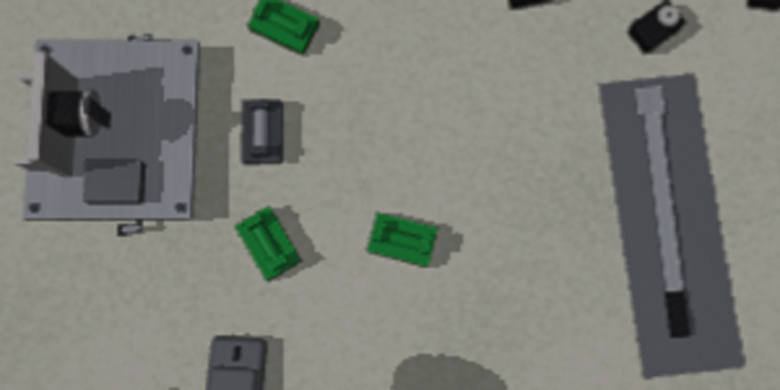

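The crop confirms the grey fulcrum at crop pixel (262,130), with its pale crest running vertically. The stand's front edge goes from (198,41) to (191,219). The bar's tip is at (649,88) and its handle end at (680,337).

```bash
python3 - <<'E'
from h import *
P=lambda u,v,z: at('top',u/2.6+100-.3,v/2.6+130-.3,z)
for n,l in dict(stand=[(198,41,36),(191,219,36),(24,219,36),(36,41,36)],ful=[(262,130,30),(262,103,40),(262,158,40),(241,163,11),(282,163,11)],bar=[(649,88,9),(680,337,12)],mat=[(600,85,3),(694,74,3),(744,366,3),(644,377,3)]).items():
    p=np.array([P(*q) for q in l]); print(n,p.tolist(),p.mean(0).round(1))
    print('  d',[np.linalg.norm(p[i]-p[i-1]).round(1) for i in range(len(p))], [np.arctan2(*(p[i]-p[i-1])[1::-1]).round(3) for i in range(len(p))])
E
```

```text
stand [[687.7, 241.3, 36.0], [489.1, 237.6, 36.0], [486.2, 415.4, 36.0], [684.3, 419.7, 36.0]] [586.8 328.5  36. ]
  d [np.float64(178.4), np.float64(198.6), np.float64(177.8), np.float64(198.1)] [np.float64(-1.552), np.float64(-3.123), np.float64(1.587), np.float64(0.022)]
ful [[589.4, 167.0, 30.0], [617.3, 166.7, 40.0], [556.2, 164.0, 40.0], [555.7, 191.6, 11.0], [556.5, 146.2, 11.0]] [575.  167.1  26.4]
  d [np.float64(43.3), np.float64(29.6), np.float64(61.2), np.float64(40.0), np.float64(45.4)] [np.float64(0.564), np.float64(-0.011), np.float64(-3.097), np.float64(1.589), np.float64(-1.553)]
bar [[649.8, -263.3, 9.0], [374.1, -288.0, 12.0]] [ 512.  -275.6   10.5]
  d [np.float64(276.8), np.float64(276.8)] [np.float64(0.089), np.float64(-3.052)]
mat [[654.1, -209.5, 3.0], [668.7, -316.1, 3.0], [344.9, -357.7, 3.0], [331.3, -250.5, 3.0]] [ 499.8 -283.4    3. ]
  d [np.float64(325.4), np.float64(107.6), np.float64(326.5), np.float64(108.1)] [np.float64(0.126), np.float64(-1.435), np.float64(-3.014), np.float64(1.697)]
```

Request:
jog_arm --targets '[{"xyz": [-0.45, -0.465, 0]}, {"xyz": [-0.45, -0.465, 0]}, {"xyz": [-0.45, -0.465, 0]}, {"xyz": [-0.45, -0.465, 0]}, {"xyz": [-0.45, -0.465, 0]}, {"xyz": [-0.45, -0.465, 0]}, {"xyz": [-0.45, -0.465, 0]}, {"xyz": [-0.45, -0.465, 0]}, {"xyz": [-0.45, -0.465, 0]}, {"xyz": [-0.45, -0.465, 0]}]' --gripper 50

```text
invalid input
```

Request:
jog_arm --targets '[{"xyz": [-0.45, -0.465, 0]}, {"xyz": [-0.45, -0.465, 0]}, {"xyz": [-0.45, -0.465, 0]}, {"xyz": [-0.45, -0.465, 0]}, {"xyz": [-0.45, -0.465, 0]}, {"xyz": [-0.45, -0.465, 0]}, {"xyz": [0, 0, 0], "spin": 1}, {"xyz": [0, 0, 0], "spin": 1}, {"xyz": [0, 0, 0], "spin": 1}, {"xyz": [0, 0, 0], "spin": 1}]'

```text
invalid input
```

Request:
jog_arm --targets '[{"xyz": [0, 0, 0.1], "spin": 1}, {"xyz": [0, 0, 0.1], "spin": 1}, {"xyz": [0, 0, 0.1], "spin": 1}, {"xyz": [0, 0, 0.1], "spin": 1}, {"xyz": [0, 0, 0.1], "spin": 1}, {"xyz": [0, 0, 0.1], "spin": 1}, {"xyz": [0, 0, 0.1], "spin": 1}, {"xyz": [0, 0, 0.1], "spin": 1}, {"xyz": [0, 0, 0.1], "spin": 1}, {"xyz": [0, 0, 0.1], "spin": 1}]'

```text
time: 1.4
tool_pos: [190.6, 489.0, 146.2]
tcp_rot: [-3.141, 0.0, 1.766]
contact_force: [-0.5, -0.5, -0.2]
grip_width: 91.3
finger_force: 0.0
```

Request:
jog_arm --targets '[{"xyz": [0, 0, 0], "spin": 1}, {"xyz": [0, 0, 0], "spin": 1}, {"xyz": [0, 0, 0], "spin": 1}, {"xyz": [0, 0, 0], "spin": 1}, {"xyz": [0, 0, 0], "spin": 1}, {"xyz": [0, 0, 0], "spin": 1}, {"xyz": [0, 0, 0], "spin": 1}, {"xyz": [0, 0, 0], "spin": 1}, {"xyz": [0, 0, 0], "spin": 1}, {"xyz": [0, 0, 0], "spin": 1}]'

```text
time: 2.65
tool_pos: [190.6, 489.0, 146.5]
tcp_rot: [3.141, 0.001, 0.766]
contact_force: [0.1, -0.5, -0.4]
grip_width: 92.0
finger_force: 0.0
```

```bash
cat >> h.py <<'E'
def go(x,y,z,yaw=None):
    "report move to world target in tool units (shift, before spin)"
    o=bot.get_obs(); p=np.array(o['tool_pos']); R=Rot.from_euler('xyz',o['tcp_rot']).as_matrix(); ps=o['tcp_rot'][2]
    print('t',round(o['time'],2),'tcp',p.round(1),'yaw',round(ps,3),'F',np.round(o['contact_force'],1),'w',round(o['grip_width'],1))
    print(' total units',(R.T@(np.array([x,y,z])-p)/80).round(3),'spin',None if yaw is None else round(-(yaw-ps)*10,2))
E
python3 - <<'E'
from h import *
go(512,-275.6,5,.089)
P=lambda u,v,z: at('top',u/2.6+100-.3,v/2.6+130-.3,z)
print(P(403,239,30),P(369,230,40),P(437,250,40))
E
```

```text
t 2.65 tcp [190.6 489.  146.5] yaw 0.766 F [ 0.1 -0.5 -0.4] w 92.0
 total units [-3.734  9.671  1.772] spin 6.77
[472.1  10.2  30. ] [480.   46.6  40. ] [459.9 -26.2  40. ]
```

Request:
jog_arm --targets '[{"xyz": [-0.233, 0.604, 0], "spin": 0}, {"xyz": [-0.233, 0.604, 0], "spin": 0}, {"xyz": [-0.233, 0.604, 0], "spin": 0}, {"xyz": [-0.233, 0.604, 0], "spin": 0}, {"xyz": [-0.233, 0.604, 0], "spin": 0}, {"xyz": [-0.233, 0.604, 0], "spin": 0}, {"xyz": [-0.233, 0.604, 0], "spin": 0}, {"xyz": [-0.233, 0.604, 0], "spin": 0}, {"xyz": [-0.233, 0.604, 0], "spin": 0}, {"xyz": [-0.233, 0.604, 0], "spin": 0}]' --gripper 50

```text
time: 3.9
tool_pos: [393.6, 10.8, 146.8]
tcp_rot: [3.141, -0.0, 0.769]
contact_force: [0.7, 0.7, 0.7]
grip_width: 46.2
finger_force: 0.0
```

Request:
jog_arm --targets '[{"xyz": [-0.233, 0.604, 0], "spin": 0}, {"xyz": [-0.233, 0.604, 0], "spin": 0}, {"xyz": [-0.233, 0.604, 0], "spin": 0}, {"xyz": [-0.233, 0.604, 0], "spin": 0}, {"xyz": [-0.233, 0.604, 0], "spin": 0}, {"xyz": [-0.233, 0.604, 0], "spin": 0}, {"xyz": [0, 0, 0], "spin": 1}, {"xyz": [0, 0, 0], "spin": 1}, {"xyz": [0, 0, 0], "spin": 1}, {"xyz": [0, 0, 0], "spin": 1}]'

```text
time: 5.15
tool_pos: [514.4, -273.5, 146.3]
tcp_rot: [-3.141, 0.0, 0.366]
contact_force: [-0.4, 0.0, 0.1]
grip_width: 45.9
finger_force: 0.0
```

Request:
jog_arm --targets '[{"xyz": [0, 0, 0.2], "spin": 1}, {"xyz": [0, 0, 0.2], "spin": 1}, {"xyz": [0, 0, 0.2], "spin": 0.77}, {"xyz": [0, 0, 0.2], "spin": 0}, {"xyz": [0, 0, 0.2], "spin": 0}, {"xyz": [0, 0, 0], "spin": 0}, {"xyz": [0, 0, 0], "spin": 0}, {"xyz": [0, 0, 0], "spin": 0}, {"xyz": [0, 0, 0], "spin": 0}, {"xyz": [0, 0, 0], "spin": 0}]'

```text
time: 6.4
tool_pos: [514.8, -273.6, 67.0]
tcp_rot: [3.141, -0.0, 0.093]
contact_force: [1.2, 0.2, -0.0]
grip_width: 45.9
finger_force: 0.0
```

```bash
python3 - <<'E'
from h import *
go(512,-275.6,5,.089)
E
```

```text
t 6.4 tcp [ 514.8 -273.6   67. ] yaw 0.093 F [ 1.2  0.2 -0. ] w 45.9
 total units [-0.037  0.021  0.775] spin 0.04
```

Request:
jog_arm --targets '[{"xyz": [-0.037, 0.02, 0.155], "spin": 0.04}, {"xyz": [0, 0, 0.155], "spin": 0}, {"xyz": [0, 0, 0.155], "spin": 0}, {"xyz": [0, 0, 0.155], "spin": 0}, {"xyz": [0, 0, 0.155], "spin": 0}, {"xyz": [0, 0, 0], "spin": 0}, {"xyz": [0, 0, 0], "spin": 0}, {"xyz": [0, 0, 0], "spin": 0}, {"xyz": [0, 0, 0], "spin": 0}, {"xyz": [0, 0, 0], "spin": 0}]'

```text
time: 7.65
tool_pos: [511.9, -275.4, 4.7]
tcp_rot: [3.142, -0.0, 0.089]
contact_force: [-0.5, -0.2, -0.0]
grip_width: 46.2
finger_force: 0.0
```

Request:
jog_arm --targets '[{"xyz": [0, 0, 0], "spin": 0}, {"xyz": [0, 0, 0], "spin": 0}, {"xyz": [0, 0, 0], "spin": 0}, {"xyz": [0, 0, 0], "spin": 0}, {"xyz": [0, 0, 0], "spin": 0}, {"xyz": [0, 0, 0], "spin": 0}, {"xyz": [0, 0, -0.2], "spin": 0}, {"xyz": [0, 0, -0.3], "spin": 0}, {"xyz": [0, 0, -0.3], "spin": 0}, {"xyz": [0, 0, -0.2], "spin": 0}]' --gripper 0

```text
time: 8.9
tool_pos: [512.1, -275.5, 86.5]
tcp_rot: [3.141, -0.001, 0.089]
contact_force: [-0.3, 0.1, -3.0]
grip_width: 17.6
finger_force: 30.0
```

```bash
python3 - <<'E'
from h import *
snap('side','side1',(150,150,450,375),2.6); go(512,-275.6,85,.089)
E
```

```text
t 8.95 tcp [ 512.9 -276.    88.2] yaw 0.089 F [ 1.1 -1.1 -1.8] w 17.5
 total units [-0.011 -0.007  0.04 ] spin -0.0
```

View pics/side1.png

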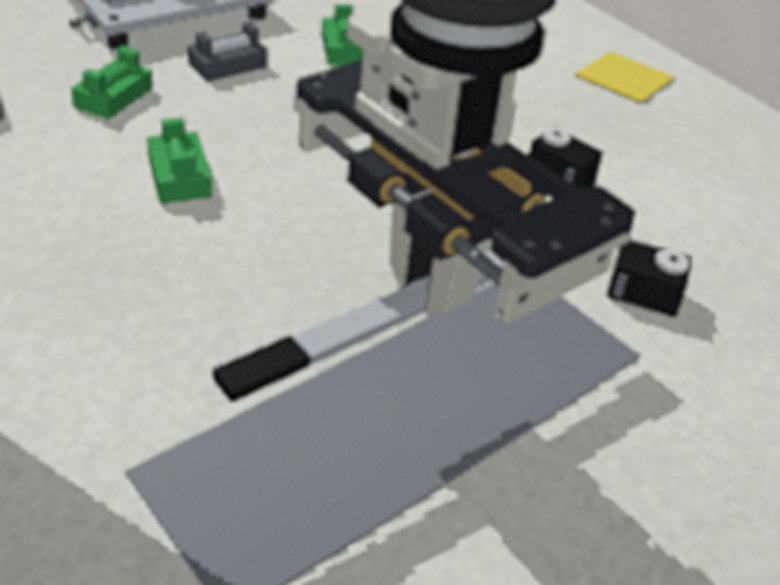

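The view shows the bar held level at mid-length, clear of the mat; its handle is near (260,365) in the crop. The green blocks can't tilt the bar enough. Instead I'll tilt it in the grip by raising its tip lightly under the stand edge, beside the fulcrum. First I'll check the free lanes there.

```bash
python3 - <<'E'
from h import *
P=lambda u,v,z: at('top',u/2.6+100-.3,v/2.6+130-.3,z)
print('g1',[P(*q).tolist() for q in [(249,27,11),(300,54,11),(319,22,11)]])
print('g2',[P(*q).tolist() for q in [(268,208,22),(236,227,11),(270,280,11)]])
print('g3 top',P(436,214,22),P(372,213,22))
print('ful',P(262,98,22),P(262,98,40))
go(650,40,86,1.588)
E
```

```text
g1 [[713.3, 190.1, 11.0], [682.5, 131.0, 11.0], [720.7, 110.7, 11.0]]
g2 [[504.3, 157.9, 22.0], [484.3, 193.6, 11.0], [427.2, 153.9, 11.0]]
g3 top [500.9 -25.1  22. ] [500.8  44.6  22. ]
ful [627.6 169.9  22. ] [622.9 167.   40. ]
t 8.95 tcp [ 512.9 -276.    88.2] yaw 0.089 F [ 1.1 -1.1 -1.8] w 17.5
 total units [ 2.057 -3.783  0.024] spin -14.99
```

Request:
jog_arm --targets '[{"xyz": [0, 0, 0], "spin": -1}, {"xyz": [0, 0, 0], "spin": -1}, {"xyz": [0, 0, 0], "spin": -1}, {"xyz": [0, 0, 0], "spin": -1}, {"xyz": [0, 0, 0], "spin": -1}, {"xyz": [0, 0, 0], "spin": -1}, {"xyz": [0, 0, 0], "spin": -1}, {"xyz": [0, 0, 0], "spin": -1}, {"xyz": [0, 0, 0], "spin": -1}, {"xyz": [0, 0, 0], "spin": -1}]'

```text
time: 10.2
tool_pos: [511.5, -275.1, 84.2]
tcp_rot: [-3.14, -0.0, 1.092]
contact_force: [0.9, -0.2, -3.6]
grip_width: 17.6
finger_force: 30.0
```

Request:
jog_arm --targets '[{"xyz": [0, 0, 0], "spin": -1}, {"xyz": [0, 0, 0], "spin": -1}, {"xyz": [0, 0, 0], "spin": -1}, {"xyz": [0, 0, 0], "spin": -1}, {"xyz": [0, 0, 0], "spin": -0.99}, {"xyz": [0.3, 0, 0], "spin": 0}, {"xyz": [0.5, 0, 0], "spin": 0}, {"xyz": [0.5, 0, 0], "spin": 0}, {"xyz": [0.5, 0, 0], "spin": 0}, {"xyz": [0.3, 0, 0], "spin": 0}]'

```text
time: 11.45
tool_pos: [508.0, -104.4, 84.5]
tcp_rot: [-3.14, -0.001, 1.588]
contact_force: [0.6, 0.3, -3.0]
grip_width: 17.6
finger_force: 30.0
```

```bash
python3 - <<'E'
from h import *
go(650,50,86,1.588)
E
```

```text
t 11.45 tcp [ 508.  -104.4   84.5] yaw 1.588 F [ 0.6  0.3 -3. ] w 17.6
 total units [ 1.899  1.808 -0.019] spin 0.0
```

```bash
python3 - <<'E'
from h import *
go(529,70,10,1.588)
E
```

```text
t 11.45 tcp [ 508.  -104.4   84.5] yaw 1.588 F [ 0.6  0.3 -3. ] w 17.6
 total units [2.174 0.301 0.933] spin 0.0
```

Request:
jog_arm --targets '[{"xyz": [0.4, 0.1, 0], "spin": 0}, {"xyz": [0.6, 0.1, 0], "spin": 0}, {"xyz": [0.6, 0.1, 0], "spin": 0}, {"xyz": [0.57, 0, 0], "spin": 0}, {"xyz": [0, 0, 0], "spin": 0}, {"xyz": [0, 0, 0.25], "spin": 0}, {"xyz": [0, 0, 0.25], "spin": 0}, {"xyz": [0, 0, 0.25], "spin": 0}, {"xyz": [0, 0, 0], "spin": 0}, {"xyz": [0, 0, 0], "spin": 0}]'

```text
time: 12.7
tool_pos: [530.3, 66.4, 25.3]
tcp_rot: [3.141, -0.0, 1.587]
contact_force: [-0.1, 0.6, -2.9]
grip_width: 17.4
finger_force: 30.0
```

```bash
python3 - <<'E'
from h import *
go(529,70,10,1.588); snap('top','top2',(110,130,310,280),3.8)
E
```

```text
t 12.7 tcp [530.3  66.4  25.3] yaw 1.587 F [-0.1  0.6 -2.9] w 17.4
 total units [ 0.046 -0.015  0.192] spin -0.01
```

View pics/top2.png

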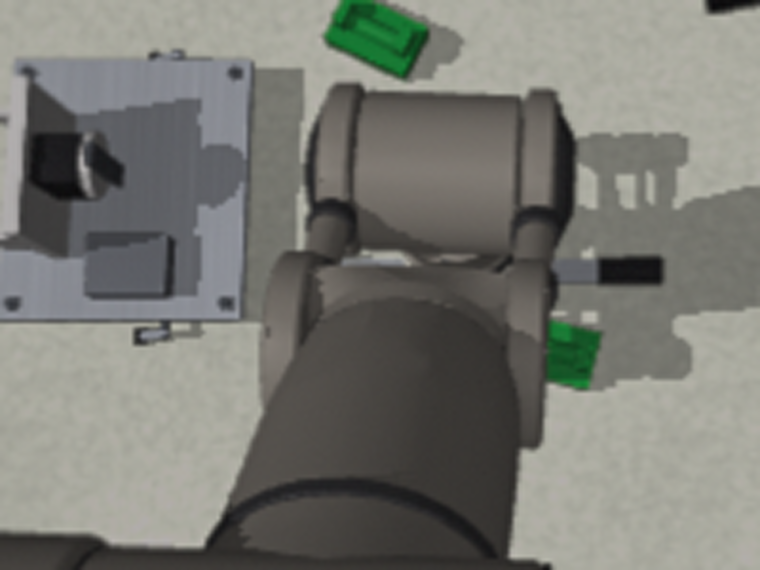

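From above the arm hides the lane; only the handle end at (663,270) shows. I'll use the handle end to check the grip offset and use the side view after this.

```bash
python3 - <<'E'
from h import *
print(at('top',663/3.8+110-.3,270/3.8+130-.3,30)); snap('side','side2',(140,100,310,230),4.5)
E
```

```text
[532.6 -71.8  30. ]
```

View pics/side2.png

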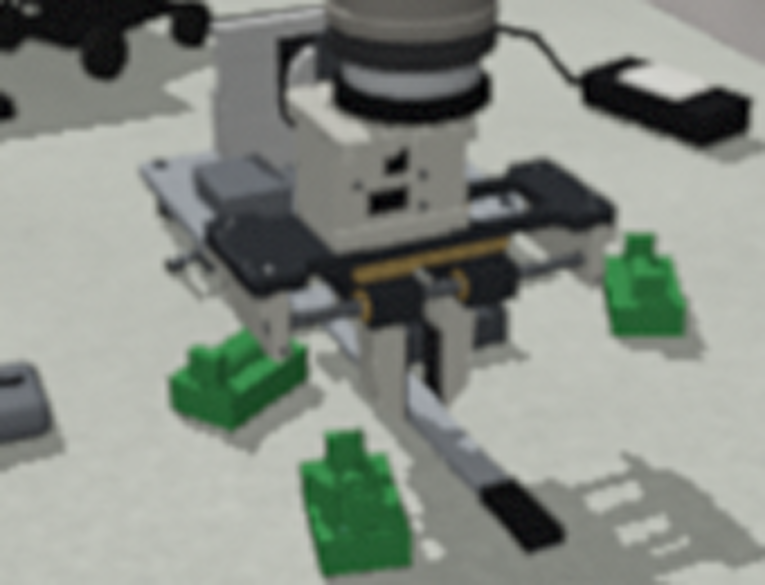

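Request:
jog_arm --targets '[{"xyz": [0, 0, 0.1], "spin": 0}, {"xyz": [0, 0, 0.09], "spin": 0}, {"xyz": [0.1, -0.03, 0], "spin": 0}, {"xyz": [0.1, 0, 0], "spin": 0}, {"xyz": [0.1, 0, 0], "spin": 0}, {"xyz": [0.1, 0, 0], "spin": 0}, {"xyz": [0.1, 0, 0], "spin": 0}, {"xyz": [0.07, 0, 0], "spin": 0}, {"xyz": [0, 0, 0], "spin": 0}, {"xyz": [0, 0, 0], "spin": 0}]'

```text
time: 14.05
tool_pos: [527.4, 109.7, 9.6]
tcp_rot: [3.141, 0.004, 1.589]
contact_force: [1.0, -14.4, -2.6]
grip_width: 17.7
finger_force: 30.0
```

Request:
jog_arm --targets '[{"xyz": [0, 0, -0.06], "spin": 0}, {"xyz": [0, 0, -0.05], "spin": 0}, {"xyz": [0, 0, -0.05], "spin": 0}, {"xyz": [0, 0, -0.04], "spin": 0}, {"xyz": [0, 0, -0.04], "spin": 0}, {"xyz": [0, 0, 0], "spin": 0}, {"xyz": [0, 0, 0], "spin": 0}, {"xyz": [0, 0, 0], "spin": 0}, {"xyz": [0, 0, 0], "spin": 0}, {"xyz": [0, 0, 0], "spin": 0}]'

```text
time: 15.3
tool_pos: [526.9, 111.6, 28.6]
tcp_rot: [-3.142, 0.001, 1.588]
contact_force: [0.1, -6.3, -4.1]
grip_width: 17.6
finger_force: 30.0
```

```bash
cat >> h.py <<'E'
def sleeve(lat=0,off=0):
    "black sleeve centroid in side view vs prediction; returns slope (handle up +)"
    o=bot.get_obs(); p=np.array(o['tool_pos']); ps=o['tcp_rot'][2]; im=bot.capture('side')
    d=np.array([np.cos(ps),np.sin(ps),0]); 
    pr=lambda s,g=0: pix('side',p+[0,0,3]+d*((-115+g)*np.cos(s)) +np.array([0,0,115*np.sin(s)]))
    u,v=pr(0); m=(im.max(2)<45).astype(np.uint8)
    n,l,st,c=cv2.connectedComponentsWithStats(m)
    k=[i for i in range(1,n) if 60<st[i,4]<900 and np.hypot(*(c[i]-[u,v]))<45]
    print('pred',[tuple(pr(s)) for s in(0,.1,.2)],'blobs',[(c[i].round(1).tolist(),int(st[i,4])) for i in k])
E
python3 - <<'E'
from h import *
go(527,112,28,1.588); sleeve()
E
```

```text
t 15.3 tcp [526.9 111.6  28.6] yaw 1.588 F [ 0.1 -6.3 -4.1] w 17.6
 total units [0.005 0.001 0.008] spin 0.0
pred [(np.float64(244.2), np.float64(204.2)), (np.float64(244.1), np.float64(199.6)), (np.float64(243.8), np.float64(194.6))] blobs [([243.5, 196.1], 89)]
```

```bash
python3 - <<'E'
from h import *
p=np.array([530.3,66.4,25.3]);d=np.array([np.cos(1.588),np.sin(1.588),0])
print(pix('side',p+[0,0,3]-115*d))
im=cv2.imread('pics/side2.png'); m=(im.max(2)<45)[440:585,440:620]; v,u=np.nonzero(m); print((u.mean()+440)/4.5+140,(v.mean()+440)/4.5+100,m.sum()/20)
E
```

```text
[255.3 216. ]
255.90028293951212 214.5648849124417 145.3
```

Request:
jog_arm --targets '[{"xyz": [0, 0, -0.05], "spin": 0}, {"xyz": [0, 0, -0.05], "spin": 0}, {"xyz": [0, 0, -0.04], "spin": 0}, {"xyz": [0, 0, 0], "spin": 0}, {"xyz": [0, 0, 0], "spin": 0}, {"xyz": [0, 0, 0], "spin": 0}, {"xyz": [0, 0, 0], "spin": 0}, {"xyz": [0, 0, 0], "spin": 0}, {"xyz": [0, 0, 0], "spin": 0}, {"xyz": [0, 0, 0], "spin": 0}]'

```text
time: 16.6
tool_pos: [526.9, 112.1, 39.9]
tcp_rot: [3.141, -0.0, 1.588]
contact_force: [0.6, -2.6, -3.9]
grip_width: 17.4
finger_force: 30.0
```

```bash
python3 - <<'E'
from h import *
go(527,112,28,1.588); sleeve(); snap('side','side3',(140,100,310,230),4.5)
E
```

```text
t 16.6 tcp [526.9 112.1  39.9] yaw 1.588 F [ 0.6 -2.6 -3.9] w 17.4
 total units [-0.001  0.001  0.149] spin -0.0
pred [(np.float64(244.1), np.float64(199.6)), (np.float64(244.1), np.float64(194.9)), (np.float64(243.7), np.float64(189.9))] blobs [([243.8, 190.6], 95)]
```

View pics/side3.png

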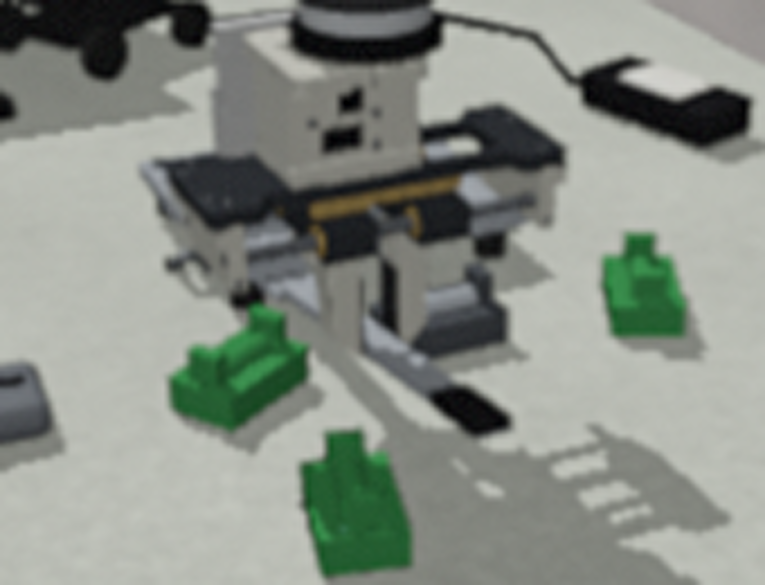

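The side view shows the bar now tilted tip-down under the stand edge, with its black handle at (470,410). The fulcrum stands free to the right at (460,320). By geometry the slope is about 0.16, so I'll raise it another 9 mm, ease off, and withdraw.

Request:
jog_arm --targets '[{"xyz": [0, 0, -0.06], "spin": 0}, {"xyz": [0, 0, -0.06], "spin": 0}, {"xyz": [0, 0, 0], "spin": 0}, {"xyz": [0, 0, 0], "spin": 0}, {"xyz": [0, 0, 0.06], "spin": 0}, {"xyz": [-0.15, 0, 0], "spin": 0}, {"xyz": [-0.25, 0, 0], "spin": 0}, {"xyz": [-0.3, 0, 0], "spin": 0}, {"xyz": [0, 0, 0], "spin": 0}, {"xyz": [0, 0, 0], "spin": 0}]'

```text
time: 17.95
tool_pos: [527.8, 56.0, 44.7]
tcp_rot: [3.142, -0.0, 1.587]
contact_force: [-0.1, 1.1, -3.0]
grip_width: 17.4
finger_force: 30.0
```

```bash
python3 - <<'E'
from h import *
go(588,70,60,1.588); sleeve()
E
```

```text
t 17.95 tcp [527.8  56.   44.7] yaw 1.587 F [-0.1  1.1 -3. ] w 17.4
 total units [ 0.163  0.755 -0.191] spin -0.01
pred [(np.float64(256.8), np.float64(211.0)), (np.float64(256.8), np.float64(206.1)), (np.float64(256.5), np.float64(200.9))] blobs [([255.6, 199.1], 95)]
```

Request:
jog_arm --targets '[{"xyz": [0.2, 0, 0.02], "spin": 0}, {"xyz": [0.25, 0, 0], "spin": 0}, {"xyz": [0.22, 0, 0], "spin": 0}, {"xyz": [0, 0, -0.06], "spin": 0}, {"xyz": [0, 0, -0.07], "spin": 0}, {"xyz": [0, 0, 0], "spin": 0}, {"xyz": [0, 0, 0], "spin": 0}, {"xyz": [0, 0, 0.06], "spin": 0}, {"xyz": [-0.3, 0, 0], "spin": 0}, {"xyz": [-0.4, 0, 0], "spin": 0}]'

```text
time: 19.25
tool_pos: [527.9, 53.5, 48.4]
tcp_rot: [3.141, -0.0, 1.589]
contact_force: [-0.4, -0.8, -3.8]
grip_width: 17.4
finger_force: 30.0
```

```bash
python3 - <<'E'
from h import *
go(589,70,46,1.588); sleeve()
E
```

```text
t 19.25 tcp [527.9  53.5  48.4] yaw 1.589 F [-0.4 -0.8 -3.8] w 17.4
 total units [0.193 0.767 0.03 ] spin 0.01
pred [(np.float64(257.5), np.float64(210.1)), (np.float64(257.6), np.float64(205.2)), (np.float64(257.3), np.float64(199.9))] blobs [([256.2, 196.9], 92)]
```

Request:
jog_arm --targets '[{"xyz": [0, 0, -0.2], "spin": 0}, {"xyz": [0, 0, -0.22], "spin": 0}, {"xyz": [0, 0.2, 0], "spin": 0}, {"xyz": [0, 0.3, 0], "spin": 0}, {"xyz": [0, 0.29, 0], "spin": 0}, {"xyz": [0.2, 0, 0], "spin": 0}, {"xyz": [0.18, 0, 0], "spin": 0}, {"xyz": [0, 0, 0], "spin": 0}, {"xyz": [0, 0, 0], "spin": 0}, {"xyz": [0, 0, 0], "spin": 0}]'

```text
time: 20.55
tool_pos: [590.4, 84.9, 82.4]
tcp_rot: [3.142, 0.0, 1.587]
contact_force: [0.6, -0.7, -3.7]
grip_width: 17.2
finger_force: 30.0
```

```bash
python3 - <<'E'
from h import *
go(590.4,85,53,1.588); sleeve(); snap('side','side4',(180,80,310,180),5.5)
E
```

```text
t 20.55 tcp [590.4  84.9  82.4] yaw 1.587 F [ 0.6 -0.7 -3.7] w 17.2
 total units [0.002 0.    0.368] spin -0.01
pred [(np.float64(277.5), np.float64(181.8)), (np.float64(277.6), np.float64(176.8)), (np.float64(277.5), np.float64(171.6))] blobs [([277.4, 168.9], 90)]
```

View pics/side4.png

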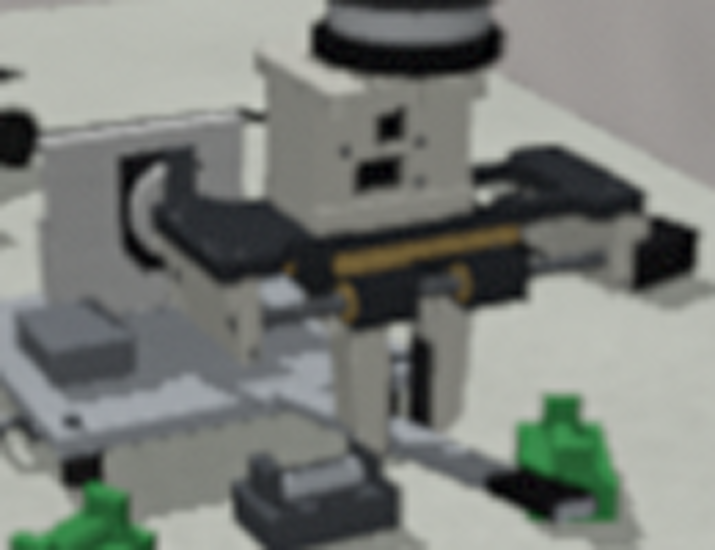

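The side view shows the bar tilted tip-down above the fulcrum, whose crest is at crop (320,477) with a cheek on each side. The grip is behind it and nothing has been displaced. I'll check the crest position against this second camera.

```bash
python3 - <<'E'
from h import *
print(at('side',320/5.5+180-.4,477/5.5+80-.4,30), pix('side',(589,166,30)))
E
```

```text
[593.5 166.2  30. ] [236.2 166.7]
```

Request:
jog_arm --targets '[{"xyz": [0, 0, 0.1], "spin": 0}, {"xyz": [0, 0, 0.1], "spin": 0}, {"xyz": [0, 0, 0.1], "spin": 0}, {"xyz": [0, 0, 0.05], "spin": 0}, {"xyz": [0, 0, 0], "spin": 0}, {"xyz": [0, 0, 0], "spin": 0}, {"xyz": [0, 0, 0], "spin": 0}, {"xyz": [0, 0, 0], "spin": 0}, {"xyz": [0, 0, 0], "spin": 0}, {"xyz": [0, 0, 0], "spin": 0}]'

```text
time: 21.9
tool_pos: [590.5, 85.2, 54.4]
tcp_rot: [3.141, -0.0, 1.588]
contact_force: [1.1, 0.0, -2.2]
grip_width: 17.4
finger_force: 30.0
```

Request:
jog_arm --targets '[{"xyz": [0.067, 0.013, 0.0165], "spin": 0}, {"xyz": [0.067, 0, 0.0165], "spin": 0}, {"xyz": [0.067, 0, 0.0165], "spin": 0}, {"xyz": [0.067, 0, 0.0165], "spin": 0}, {"xyz": [0.067, 0, 0.0165], "spin": 0}, {"xyz": [0, 0, 0], "spin": 0}, {"xyz": [0, 0, 0], "spin": 0}, {"xyz": [0, 0, 0], "spin": 0}, {"xyz": [0, 0, 0], "spin": 0}, {"xyz": [0, 0, 0], "spin": 0}]'

```text
time: 23.15
tool_pos: [591.1, 111.9, 47.8]
tcp_rot: [3.142, -0.0, 1.588]
contact_force: [-0.1, -1.0, -3.0]
grip_width: 17.4
finger_force: 30.0
```

```bash
python3 - <<'E'
from h import *
go(590,128,43,1.588); sleeve()
E
```

```text
t 23.15 tcp [591.1 111.9  47.8] yaw 1.588 F [-0.1 -1.  -3. ] w 17.4
 total units [ 0.202 -0.011  0.059] spin -0.0
pred [(np.float64(270.6), np.float64(190.0)), (np.float64(270.7), np.float64(185.4)), (np.float64(270.5), np.float64(180.4))] blobs [([270.3, 178.1], 79)]
```

Request:
jog_arm --targets '[{"xyz": [0.05, -0.01, 0.015], "spin": 0}, {"xyz": [0.05, 0, 0.015], "spin": 0}, {"xyz": [0.05, 0, 0.015], "spin": 0}, {"xyz": [0.052, 0, 0.014], "spin": 0}, {"xyz": [0, 0, 0], "spin": 0}, {"xyz": [0, 0, 0], "spin": 0}, {"xyz": [0, 0, 0], "spin": 0}, {"xyz": [0, 0, 0], "spin": 0}, {"xyz": [0, 0, 0], "spin": 0}, {"xyz": [0, 0, 0], "spin": 0}]'

```text
time: 24.45
tool_pos: [590.1, 128.1, 43.0]
tcp_rot: [3.142, -0.0, 1.588]
contact_force: [-0.1, 0.4, -3.5]
grip_width: 17.3
finger_force: 30.0
```

```bash
cat >> h.py <<'E'
def topsleeve(z):
    im=bot.capture('top'); m=(im.max(2)<45).astype(np.uint8); n,l,st,c=cv2.connectedComponentsWithStats(m)
    for i in range(1,n):
        if 150<c[i][0]<400 and 140<c[i][1]<260 and 40<st[i,4]<700:
            v,u=np.nonzero(l==i); print('blob',c[i].round(1),st[i].tolist(),at('top',*c[i],z),'hi end',at('top',u.max()+.5,c[i][1],z))
E
python3 - <<'E'
from h import *
go(590,128,43,1.588); sleeve(); topsleeve(75)
E
```

```text
t 24.45 tcp [590.1 128.1  43. ] yaw 1.588 F [-0.1  0.4 -3.5] w 17.3
 total units [-0.001 -0.001  0.   ] spin -0.0
pred [(np.float64(266.5), np.float64(188.6)), (np.float64(266.6), np.float64(184.0)), (np.float64(266.4), np.float64(179.1))] blobs [([265.3, 176.5], 64)]
blob [226.  142.8] [216, 123, 15, 39, 184] [685.4  93.7  75. ] hi end [685.6  81.1  75. ]
blob [350.4 141.7] [342, 133, 21, 17, 157] [ 694.4 -251.8   75. ] hi end [ 695.  -285.2   75. ]
blob [169.3 158.2] [162, 155, 12, 11, 51] [638.3 248.1  75. ] hi end [638.5 236.7  75. ]
blob [253.  176.5] [245, 173, 17, 8, 115] [590.6  16.6  75. ] hi end [591.   -6.5  75. ]
blob [182.4 243.6] [139, 238, 76, 17, 265] [405.6 199.8  75. ] hi end [407.  114.9  75. ]
```

Request:
jog_arm --targets '[{"xyz": [0, 0, 0.013], "spin": 0}, {"xyz": [0, 0, 0.013], "spin": 0}, {"xyz": [0, 0, 0], "spin": 0}, {"xyz": [0, 0, 0], "spin": 0}, {"xyz": [0, 0, 0], "spin": 0}, {"xyz": [0, 0, 0], "spin": 0}, {"xyz": [0, 0, 0], "spin": 0}, {"xyz": [0, 0, 0], "spin": 0}, {"xyz": [0, 0, 0], "spin": 0}, {"xyz": [0, 0, 0], "spin": 0}]'

```text
time: 25.8
tool_pos: [590.2, 128.1, 41.0]
tcp_rot: [3.141, -0.0, 1.588]
contact_force: [-0.6, -0.9, 0.0]
grip_width: 17.6
finger_force: 30.0
```

Request:
jog_arm --targets '[{"xyz": [0, 0, 0], "spin": 0}, {"xyz": [0, 0, 0], "spin": 0}, {"xyz": [0, 0, 0], "spin": 0}, {"xyz": [0, 0, 0], "spin": 0}, {"xyz": [0, 0, -0.2], "spin": 0}, {"xyz": [0, 0, -0.4], "spin": 0}, {"xyz": [0, 0, -0.2], "spin": 0}, {"xyz": [-0.5, 0, 0], "spin": 0}, {"xyz": [-0.5, 0, 0], "spin": 0}, {"xyz": [-0.5, 0, 0], "spin": 0}]' --gripper 45

```text
time: 27.05
tool_pos: [592.1, 7.1, 105.5]
tcp_rot: [3.141, -0.0, 1.588]
contact_force: [1.0, 0.3, 0.2]
grip_width: 41.5
finger_force: 0.0
```

```bash
python3 - <<'E'
from h import *
go(592,7,85,1.588); snap('side','side5',(180,80,310,180),5.5)
im=bot.capture('side'); m=(im.max(2)<45).astype(np.uint8); n,l,st,c=cv2.connectedComponentsWithStats(m)
print([(c[i].round(1).tolist(),int(st[i,4])) for i in range(1,n) if 240<c[i][0]<295 and 160<c[i][1]<215 and st[i,4]>20])
for s in (-.13,0,.1,.15,.2,.25):
    d=157*np.cos(s); print(s,pix('side',(590+d*.017,166-d,30+157*np.sin(s)+5)),pix('top',(590+d*.017,166-d,30+157*np.sin(s)+9)))
topsleeve(70)
E
```

```text
t 27.05 tcp [592.1   7.1 105.5] yaw 1.588 F [1.  0.3 0.2] w 41.5
 total units [-0.001 -0.001  0.256] spin 0.0
[([265.7, 180.9], 64)]
-0.13 [266.7 201. ] [255.5 180.4]
0 [267.4 193.6] [255.9 178.8]
0.1 [267.5 187.4] [255.6 177.5]
0.15 [267.5 184.1] [255.2 176.9]
0.2 [267.3 180.8] [254.7 176.3]
0.25 [267.1 177.4] [254.  175.6]
blob [350.4 141.6] [342, 133, 21, 17, 151] [ 696.2 -252.9   70. ] hi end [ 696.7 -286.6   70. ]
blob [228.5 145.4] [222, 142, 11, 11, 46] [679.6  86.7  70. ] hi end [679.8  75.7  70. ]
blob [258.3 169.6] [246, 165, 25, 8, 67] [611.8   2.5  70. ] hi end [612.4 -31.   70. ]
```

View pics/side5.png

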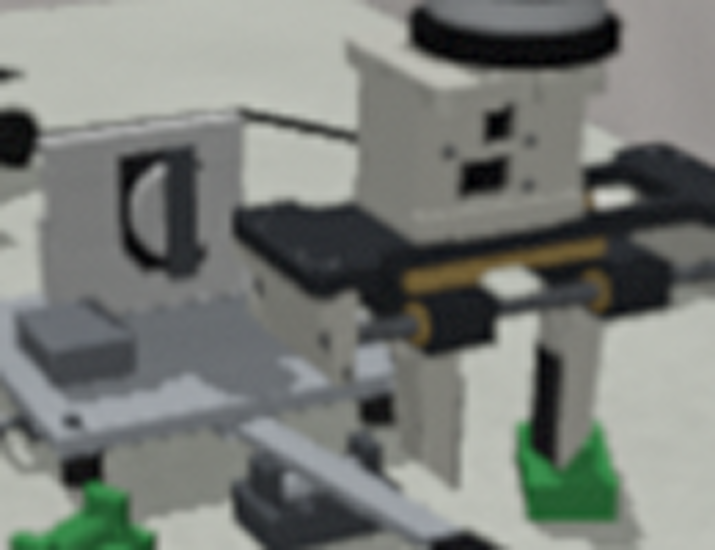

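The bar rests by itself between the fulcrum's cheeks, with its tip at (250,422) under the plate edge and its handle up to the right at (460,540). Slope is about 0.18. Next I close the gripper and push the sleeve down slowly.

Request:
jog_arm --targets '[{"xyz": [0, 0, 0], "spin": 0}, {"xyz": [0, 0, 0], "spin": 0}, {"xyz": [0, 0, 0], "spin": 0}, {"xyz": [0, 0, 0.1], "spin": 0}, {"xyz": [0, 0, 0.1], "spin": 0}, {"xyz": [0, 0, 0.1], "spin": 0}, {"xyz": [0, 0, 0.1], "spin": 0}, {"xyz": [0, 0, 0.05], "spin": 0}, {"xyz": [0, 0, 0.03], "spin": 0}, {"xyz": [0, 0, 0.03], "spin": 0}]' --gripper 0

```text
time: 28.45
tool_pos: [592.5, 7.8, 64.9]
tcp_rot: [3.14, 0.001, 1.588]
contact_force: [-2.0, -1.6, 8.5]
grip_width: 0.4
finger_force: 4.2
```

Request:
jog_arm --targets '[{"xyz": [0, 0, 0.03], "spin": 0}, {"xyz": [0, 0, 0.03], "spin": 0}, {"xyz": [0, 0, 0.03], "spin": 0}, {"xyz": [0, 0, 0.03], "spin": 0}, {"xyz": [0, 0, 0.03], "spin": 0}, {"xyz": [0, 0, 0.03], "spin": 0}, {"xyz": [0, 0, 0.03], "spin": 0}, {"xyz": [0, 0, 0.03], "spin": 0}, {"xyz": [0, 0, 0.03], "spin": 0}, {"xyz": [0, 0, 0.03], "spin": 0}]'

```text
time: 29.7
tool_pos: [594.4, 5.8, 43.1]
tcp_rot: [3.135, 0.004, 1.588]
contact_force: [-2.7, -7.9, 16.8]
grip_width: 0.4
finger_force: 8.0
```

```bash
python3 - <<'E'
from h import *
go(592,7,18,1.588)
E
```

```text
t 29.7 tcp [594.4   5.8  43.1] yaw 1.588 F [-2.7 -7.9 16.8] w 0.4
 total units [ 0.017 -0.032  0.313] spin 0.0
```

Request:
jog_arm --targets '[{"xyz": [-0.02, 0, 0.03], "spin": 0}, {"xyz": [0, 0, 0.03], "spin": 0}, {"xyz": [0, 0, 0.03], "spin": 0}, {"xyz": [0, 0, 0.03], "spin": 0}, {"xyz": [0, 0, 0.03], "spin": 0}, {"xyz": [0, 0, 0.03], "spin": 0}, {"xyz": [0, 0, 0.03], "spin": 0}, {"xyz": [0, 0, 0], "spin": 0}, {"xyz": [0, 0, 0], "spin": 0}, {"xyz": [0, 0, 0], "spin": 0}]'

```text
time: 30.95
tool_pos: [595.3, 5.1, 27.0]
tcp_rot: [3.133, 0.002, 1.588]
contact_force: [0.0, -4.1, 17.8]
grip_width: 0.2
finger_force: 9.2
```

```bash
python3 - <<'E'
from h import *
go(592,7,18,1.588)
a=cv2.imread('pics/side5.png'); b=cv2.resize(bot.capture('side')[80:180,180:310],None,fx=5.5,fy=5.5,interpolation=cv2.INTER_CUBIC)
g=lambda i:cv2.cvtColor(i,cv2.COLOR_BGR2GRAY)[0:460,0:240]
# motion of servo upright/plate between before and now
A,B=[np.float32(g(i)) for i in(a,b)]; print(cv2.phaseCorrelate(A[90:300,30:230].copy(),B[90:300,30:230].copy(),cv2.createHanningWindow((200,210),cv2.CV_32F)),cv2.phaseCorrelate(A[380:460,:].copy(),B[380:460,:].copy()))
E
```

```text
t 30.95 tcp [595.3   5.1  27. ] yaw 1.588 F [ 0.  -4.1 17.8] w 0.2
 total units [ 0.025 -0.042  0.113] spin -0.0
((-10.946210581745376, -21.952830015167223), 0.36689060617376257) ((-0.042016068529235895, 20.1536388270375), 0.18178241709868112)
```

Request:
jog_arm --targets '[{"xyz": [0, 0, 0.03], "spin": 0}, {"xyz": [0, 0, 0.03], "spin": 0}, {"xyz": [0, 0, 0.03], "spin": 0}, {"xyz": [0, 0, 0.02], "spin": 0}, {"xyz": [0, 0, 0], "spin": 0}, {"xyz": [0, 0, 0], "spin": 0}, {"xyz": [0, 0, 0], "spin": 0}, {"xyz": [0, 0, 0], "spin": 0}, {"xyz": [0, 0, 0], "spin": 0}, {"xyz": [0, 0, 0], "spin": 0}]'

```text
time: 32.25
tool_pos: [595.5, 5.4, 18.3]
tcp_rot: [3.133, 0.002, 1.588]
contact_force: [-0.6, -3.6, 18.6]
grip_width: 0.6
finger_force: 9.3
```

```bash
python3 - <<'E'
from h import *
go(592,7,18,1.588); snap('side','side6',(140,80,310,207),4.6)
E
```

```text
t 32.25 tcp [595.5   5.4  18.3] yaw 1.588 F [-0.6 -3.6 18.6] w 0.6
 total units [ 0.021 -0.043  0.003] spin -0.0
```

View pics/side6.png

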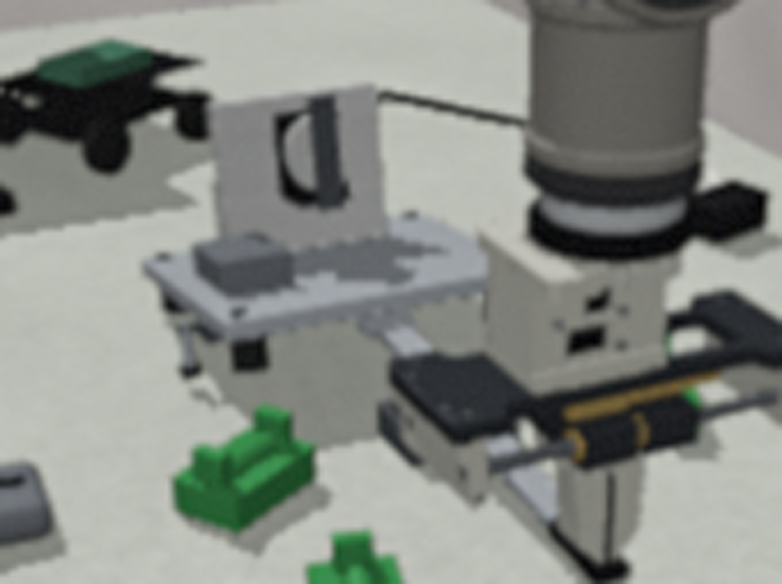

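The stand's plate is tipped up, its drop leg hangs upright at (187,345), and the bar's handle is almost on the desk at (590,560). I'll go 2 mm further for certainty, then let it up slowly.

Request:
jog_arm --targets '[{"xyz": [0, 0, 0.02], "spin": 0}, {"xyz": [0, 0, 0.01], "spin": 0}, {"xyz": [0, 0, 0], "spin": 0}, {"xyz": [0, 0, 0], "spin": 0}, {"xyz": [0, 0, -0.02], "spin": 0}, {"xyz": [0, 0, -0.02], "spin": 0}, {"xyz": [0, 0, -0.02], "spin": 0}, {"xyz": [0, 0, -0.02], "spin": 0}, {"xyz": [0, 0, -0.02], "spin": 0}, {"xyz": [0, 0, -0.02], "spin": 0}]'

```text
time: 33.55
tool_pos: [594.9, 4.9, 24.4]
tcp_rot: [3.135, 0.002, 1.588]
contact_force: [0.3, -4.8, 12.0]
grip_width: 0.6
finger_force: 6.0
```

Request:
jog_arm --targets '[{"xyz": [0, 0, -0.02], "spin": 0}, {"xyz": [0, 0, -0.02], "spin": 0}, {"xyz": [0, 0, -0.02], "spin": 0}, {"xyz": [0, 0, -0.02], "spin": 0}, {"xyz": [0, 0, 0], "spin": 0}, {"xyz": [0, 0, 0], "spin": 0}, {"xyz": [0, 0, 0], "spin": 0}, {"xyz": [0, 0, 0], "spin": 0}, {"xyz": [0, 0, 0], "spin": 0}, {"xyz": [0, 0, 0], "spin": 0}]'

```text
time: 34.8
tool_pos: [594.9, 4.9, 31.0]
tcp_rot: [3.135, 0.003, 1.588]
contact_force: [0.7, -7.0, 13.5]
grip_width: 0.2
finger_force: 6.8
```

Request:
jog_arm --targets '[{"xyz": [0, 0, -0.02], "spin": 0}, {"xyz": [0, 0, -0.02], "spin": 0}, {"xyz": [0, 0, -0.02], "spin": 0}, {"xyz": [0, 0, 0], "spin": 0}, {"xyz": [0, 0, 0], "spin": 0}, {"xyz": [0, 0, 0], "spin": 0}, {"xyz": [0, 0, 0], "spin": 0}, {"xyz": [0, 0, 0], "spin": 0}, {"xyz": [0, 0, 0], "spin": 0}, {"xyz": [0, 0, 0], "spin": 0}]'

```text
time: 36.05
tool_pos: [592.7, 6.4, 33.3]
tcp_rot: [3.14, 0.0, 1.588]
contact_force: [2.3, -1.6, 5.1]
grip_width: -0.1
finger_force: 2.7
```

Request:
jog_arm --targets '[{"xyz": [0, 0, -0.02], "spin": 0}, {"xyz": [0, 0, -0.02], "spin": 0}, {"xyz": [0, 0, -0.02], "spin": 0}, {"xyz": [0, 0, -0.02], "spin": 0}, {"xyz": [0, 0, -0.05], "spin": 0}, {"xyz": [0, 0, -0.1], "spin": 0}, {"xyz": [0, 0, -0.2], "spin": 0}, {"xyz": [0, 0, -0.2], "spin": 0}, {"xyz": [0, 0, 0], "spin": 0}, {"xyz": [0, 0, 0], "spin": 0}]' --gripper 0

```text
time: 37.3
tool_pos: [592.0, 6.5, 83.3]
tcp_rot: [3.142, -0.0, 1.588]
contact_force: [0.1, 0.2, -0.6]
grip_width: 0.0
finger_force: 0.0
```

```bash
python3 - <<'E'
from h import *
go(590,60,80,1.588)
im=bot.capture('side'); cv2.imwrite('pics/s7.png',im); m=(im.max(2)<45).astype(np.uint8); n,l,st,c=cv2.connectedComponentsWithStats(m)
print([(c[i].round(1).tolist(),int(st[i,4])) for i in range(1,n) if 150<c[i][0]<295 and 130<c[i][1]<225 and st[i,4]>15])
for s in (-.15,-.1,-.05,0,.05):
    d=157*np.cos(s); print(s,pix('side',(590+d*.017,166-d,30+157*np.sin(s)+5)))
# compare stand region with side6 (levered) and side5 (flat)
now=cv2.resize(im[80:207,140:310],None,fx=4.6,fy=4.6,interpolation=cv2.INTER_CUBIC); lev=cv2.imread('pics/side6.png'); s0=cv2.imread('pics/side0.png'); 
flat=cv2.resize(cv2.resize(s0,(512,384))[80:207,140:310],None,fx=4.6,fy=4.6,interpolation=cv2.INTER_CUBIC)
g=lambda i:cv2.cvtColor(i,cv2.COLOR_BGR2GRAY)
for nm,(x0,y0,x1,y1) in dict(frontcorner=(205,295,265,345),frontfoot=(225,325,275,380),servo=(270,95,350,210),leg=(165,315,205,380)).items():
    t=g(lev)[y0:y1,x0:x1]
    for k,I in(('now',now),('flat',flat)):
        r=cv2.matchTemplate(g(I)[y0-40:y1+60,max(x0-40,0):x1+40],t,cv2.TM_CCOEFF_NORMED); _,v,_,p=cv2.minMaxLoc(r); print(nm,k,round(v,2),((p[0]-40)/4.6,(p[1]-40)/4.6))
E
```

```text
t 37.3 tcp [592.    6.5  83.3] yaw 1.588 F [ 0.1  0.2 -0.6] w 0.0
 total units [ 0.668 -0.013  0.042] spin -0.0
[([273.1, 133.0], 460), ([278.5, 144.5], 231), ([194.3, 159.9], 36), ([267.1, 193.4], 99)]
-0.15 [266.6 202.1]
-0.1 [266.9 199.4]
-0.05 [267.2 196.5]
0 [267.4 193.6]
0.05 [267.5 190.5]
frontcorner now 0.97 (0.6521739130434783, 3.0434782608695654)
frontcorner flat 0.87 (2.173913043478261, 8.260869565217392)
frontfoot now 0.99 (0.4347826086956522, 3.2608695652173916)
frontfoot flat 0.89 (1.0869565217391306, 8.043478260869566)
servo now 0.98 (0.8695652173913044, 1.7391304347826089)
servo flat 0.9 (1.956521739130435, 4.782608695652175)
leg now 0.96 (0.2173913043478261, 2.3913043478260874)
leg flat 0.82 (-2.173913043478261, -1.3043478260869565)
```

Request:
jog_arm --targets '[{"xyz": [0.4, 0, 0], "spin": 0}, {"xyz": [0.5, 0, 0], "spin": 0}, {"xyz": [0.4, 0, 0], "spin": 0}, {"xyz": [0.2, 0, 0], "spin": 0}, {"xyz": [0, 0, 0], "spin": 0}, {"xyz": [0, 0, 0], "spin": 0}, {"xyz": [0, 0, 0], "spin": 0}, {"xyz": [0, 0, 0], "spin": 0}, {"xyz": [0, 0, 0], "spin": 0}, {"xyz": [0, 0, 0], "spin": 0}]' --gripper 45

```text
time: 38.6
tool_pos: [590.1, 126.4, 83.4]
tcp_rot: [3.142, -0.0, 1.588]
contact_force: [0.7, -0.1, -0.3]
grip_width: 41.2
finger_force: 0.0
```

```bash
python3 - <<'E'
from h import *
go(590,126,29,1.588); topsleeve(34)
E
```

```text
t 38.6 tcp [590.1 126.4  83.4] yaw 1.588 F [ 0.7 -0.1 -0.3] w 41.2
 total units [-0.005 -0.001  0.68 ] spin -0.0
blob [350.4 141.7] [342, 133, 21, 17, 155] [ 708.2 -261.9   34. ] hi end [ 708.7 -296.8   34. ]
blob [165.5 154.3] [157, 151, 14, 11, 57] [661.5 269.9  34. ] hi end [661.7 255.6  34. ]
blob [255.1 179.3] [247, 176, 17, 7, 104] [592.2  11.2  34. ] hi end [592.7 -12.6  34. ]
blob [180.8 259.7] [134, 254, 81, 19, 325] [364.1 209.9  34. ] hi end [365.5 118.   34. ]
```

Request:
jog_arm --targets '[{"xyz": [0, 0, 0.2], "spin": 0}, {"xyz": [0, 0, 0.2], "spin": 0}, {"xyz": [0, 0, 0.2], "spin": 0}, {"xyz": [0, 0, 0.07], "spin": 0}, {"xyz": [0, 0, 0], "spin": 0}, {"xyz": [0, 0, 0], "spin": 0}, {"xyz": [0, 0, 0], "spin": 0}, {"xyz": [0, 0, 0], "spin": 0}, {"xyz": [0, 0, 0], "spin": 0}, {"xyz": [0, 0, 0], "spin": 0}]'

```text
time: 39.9
tool_pos: [590.1, 126.5, 29.8]
tcp_rot: [3.141, -0.0, 1.588]
contact_force: [0.1, 0.8, -0.1]
grip_width: 41.7
finger_force: 0.0
```

Request:
jog_arm --targets '[{"xyz": [0, 0, 0], "spin": 0}, {"xyz": [0, 0, 0], "spin": 0}, {"xyz": [0, 0, 0], "spin": 0}, {"xyz": [0, 0, 0], "spin": 0}, {"xyz": [0, 0, 0], "spin": 0}, {"xyz": [0, 0, 0], "spin": 0}, {"xyz": [0, 0, 0], "spin": 0}, {"xyz": [-0.04, 0, 0], "spin": 0}, {"xyz": [-0.06, 0, 0], "spin": 0}, {"xyz": [0, 0, 0], "spin": 0}]' --gripper 0

```text
time: 41.15
tool_pos: [589.9, 117.8, 29.4]
tcp_rot: [-3.141, 0.0, 1.587]
contact_force: [-0.7, -0.1, -2.5]
grip_width: 17.3
finger_force: 30.0
```

Gripped, and the bar slides freely. I'll pull it clear, then lift.

Request:
jog_arm --targets '[{"xyz": [-0.08, 0, 0], "spin": 0}, {"xyz": [-0.1, 0, 0], "spin": 0}, {"xyz": [-0.12, 0, 0], "spin": 0}, {"xyz": [-0.15, 0, 0], "spin": 0}, {"xyz": [-0.15, 0, 0], "spin": 0}, {"xyz": [0, 0, 0], "spin": 0}, {"xyz": [0, 0, -0.2], "spin": 0}, {"xyz": [0, 0, -0.3], "spin": 0}, {"xyz": [0, 0, -0.2], "spin": 0}, {"xyz": [0, 0, 0], "spin": 0}]'

```text
time: 42.4
tool_pos: [592.1, 70.9, 87.7]
tcp_rot: [3.138, -0.0, 1.588]
contact_force: [-0.2, -0.6, -3.4]
grip_width: 17.3
finger_force: 30.0
```

```bash
python3 - <<'E'
from h import *
go(500,-283,86,.127)
im=bot.capture('side'); cv2.imwrite('pics/s8.png',im)
g=lambda i:cv2.cvtColor(i,cv2.COLOR_BGR2GRAY); a=g(cv2.imread('pics/s7.png')); b=g(im)
for x0,y0,x1,y1 in [(175,140,205,165),(195,100,218,128),(172,146,188,166)]:
    t=a[y0:y1,x0:x1]; r=cv2.matchTemplate(b[y0-15:y1+15,x0-15:x1+15],t,cv2.TM_CCOEFF_NORMED); _,v,_,p=cv2.minMaxLoc(r); print(round(v,2),p[0]-15,p[1]-15)
E
```

```text
t 42.4 tcp [592.1  70.9  87.7] yaw 1.588 F [-0.2 -0.6 -3.4] w 17.3
 total units [-4.402 -1.228  0.016] spin 14.61
1.0 0 0
0.91 0 0
1.0 0 0
```

Request:
jog_arm --targets '[{"xyz": [-0.3, -0.1, 0], "spin": 0}, {"xyz": [-0.5, -0.15, 0], "spin": 0}, {"xyz": [-0.5, -0.15, 0], "spin": 0}, {"xyz": [-0.5, -0.15, 0], "spin": 0}, {"xyz": [-0.5, -0.15, 0], "spin": 0}, {"xyz": [-0.5, -0.13, 0], "spin": 0}, {"xyz": [-0.5, -0.13, 0], "spin": 0}, {"xyz": [-0.5, -0.13, 0], "spin": 0}, {"xyz": [-0.4, -0.1, 0], "spin": 0}, {"xyz": [-0.2, -0.04, 0], "spin": 0}]'

```text
time: 43.7
tool_pos: [497.7, -284.2, 84.8]
tcp_rot: [-3.14, -0.001, 1.586]
contact_force: [0.1, 0.3, -3.0]
grip_width: 17.4
finger_force: 30.0
```

Request:
jog_arm --targets '[{"xyz": [0, 0, 0], "spin": 1}, {"xyz": [0, 0, 0], "spin": 1}, {"xyz": [0, 0, 0], "spin": 1}, {"xyz": [0, 0, 0], "spin": 1}, {"xyz": [0, 0, 0], "spin": 1}, {"xyz": [0, 0, 0], "spin": 1}, {"xyz": [0, 0, 0], "spin": 1}, {"xyz": [0, 0, 0], "spin": 1}, {"xyz": [0, 0, 0], "spin": 1}, {"xyz": [0, 0, 0], "spin": 1}]'

```text
time: 44.95
tool_pos: [498.6, -281.9, 85.1]
tcp_rot: [-3.14, 0.0, 0.585]
contact_force: [0.2, -0.8, -4.0]
grip_width: 17.7
finger_force: 30.0
```

Request:
jog_arm --targets '[{"xyz": [0, 0, 0], "spin": 1}, {"xyz": [0, 0, 0], "spin": 1}, {"xyz": [0, 0, 0], "spin": 1}, {"xyz": [0, 0, 0], "spin": 1}, {"xyz": [0, 0, 0], "spin": 0.6}, {"xyz": [0, 0, 0.2], "spin": 0}, {"xyz": [0, 0, 0.2], "spin": 0}, {"xyz": [0, 0, 0.2], "spin": 0}, {"xyz": [0, 0, 0], "spin": 0}, {"xyz": [0, 0, 0], "spin": 0}]'

```text
time: 46.2
tool_pos: [498.8, -283.2, 37.7]
tcp_rot: [3.142, -0.0, 0.128]
contact_force: [-0.1, 0.3, -3.8]
grip_width: 17.5
finger_force: 30.0
```

```bash
python3 - <<'E'
from h import *
go(501,-283,5.5,.127)
E
```

```text
t 46.2 tcp [ 498.8 -283.2   37.7] yaw 0.128 F [-0.1  0.3 -3.8] w 17.5
 total units [0.028 0.001 0.403] spin 0.01
```

Request:
jog_arm --targets '[{"xyz": [0.028, 0, 0.1], "spin": 0}, {"xyz": [0, 0, 0.1], "spin": 0}, {"xyz": [0, 0, 0.08], "spin": 0}, {"xyz": [0, 0, 0.06], "spin": 0}, {"xyz": [0, 0, 0.04], "spin": 0}, {"xyz": [0, 0, 0.02], "spin": 0}, {"xyz": [0, 0, 0.01], "spin": 0}, {"xyz": [0, 0, 0], "spin": 0}, {"xyz": [0, 0, 0], "spin": 0}, {"xyz": [0, 0, 0], "spin": 0}]'

```text
time: 47.45
tool_pos: [500.9, -282.8, 5.0]
tcp_rot: [3.142, -0.0, 0.128]
contact_force: [-0.3, 0.9, -2.1]
grip_width: 17.6
finger_force: 30.0
```

Request:
jog_arm --targets '[{"xyz": [0, 0, 0], "spin": 0}, {"xyz": [0, 0, 0], "spin": 0}, {"xyz": [0, 0, 0], "spin": 0}, {"xyz": [0, 0, 0], "spin": 0}, {"xyz": [0, 0, 0], "spin": 0}, {"xyz": [0, 0, -0.2], "spin": 0}, {"xyz": [0, 0, -0.4], "spin": 0}, {"xyz": [0, 0, -0.5], "spin": 0}, {"xyz": [0, 0, -0.5], "spin": 0}, {"xyz": [0, 0, -0.2], "spin": 0}]' --gripper 50

```text
time: 48.7
tool_pos: [501.8, -283.5, 152.4]
tcp_rot: [3.138, -0.004, 0.128]
contact_force: [0.2, -0.2, -0.4]
grip_width: 46.1
finger_force: 0.0
```

Request:
jog_arm --targets '[{"xyz": [-0.5, 0, 0], "spin": 0}, {"xyz": [-0.5, 0, 0], "spin": 0}, {"xyz": [0, 0.5, 0], "spin": 0}, {"xyz": [0, 0.5, 0], "spin": 0}, {"xyz": [0, 0.5, 0], "spin": 0}, {"xyz": [0, 0.5, 0], "spin": 0}, {"xyz": [0, 0, 0], "spin": 0}, {"xyz": [0, 0, 0], "spin": 0}, {"xyz": [0, 0, 0], "spin": 0}, {"xyz": [0, 0, 0], "spin": 0}]'

```text
time: 49.95
tool_pos: [442.1, -450.8, 149.2]
tcp_rot: [-3.142, -0.0, 0.129]
contact_force: [0.0, -0.1, 0.4]
grip_width: 46.0
finger_force: 0.0
```

```bash
python3 - <<'E'
from h import *
go(501,-283,5.5,.127)
im=bot.capture('side'); c=(im.max(2)<45).astype(np.uint8)
n,l,st,c=cv2.connectedComponentsWithStats(c); print([(c[i].round(1).tolist(),int(st[i,4]),at('side',*c[i],9).tolist()) for i in range(1,n) if 200<c[i][0]<420 and c[i][1]>230 and st[i,4]>60])
g=cv2.cvtColor(im,cv2.COLOR_BGR2HSV)
m=((im.min(2)>125)).astype(np.uint8)
# bar bright pixels inside mat
poly=np.array([pix('side',q) for q in [(654,-212,3),(667,-314,3),(346,-355,3),(333,-252,3)]],np.int32); k=np.zeros_like(m); cv2.fillPoly(k,[poly],1); k=cv2.erode(k,np.ones((7,7)))
v,u=np.nonzero(m&k); P=np.array([at('side',a,b,11) for a,b in zip(u,v)]); d=P[:,:2]-P[:,:2].mean(0); w=np.linalg.svd(d,full_matrices=False)[2][0]
t=d@w; print(len(u),P.mean(0),'yaw',np.arctan2(w[1],w[0]),'ends',P[:,:2].mean(0)+t.max()*w,P[:,:2].mean(0)+t.min()*w)
g=lambda i:cv2.cvtColor(i,cv2.COLOR_BGR2GRAY); a=g(cv2.imread('pics/s7.png')); b=g(im)
x0,y0,x1,y1=172,140,205,166; r=cv2.matchTemplate(b[y0-15:y1+15,x0-15:x1+15],a[y0:y1,x0:x1],cv2.TM_CCOEFF_NORMED); print(cv2.minMaxLoc(r))
E
```

```text
t 49.95 tcp [ 442.1 -450.8  149.2] yaw 0.129 F [ 0.  -0.1  0.4] w 46.0
 total units [ 1.    -1.986  1.797] spin 0.02
[([358.1, 239.6], 151, [693.4, -186.6, 9.0]), ([327.5, 273.0], 684, [579.5, -236.4, 9.0]), ([349.5, 313.6], 270, [555.2, -327.5, 9.0]), ([245.7, 339.1], 401, [388.1, -296.6, 9.0])]Traceback (most recent call last):
  File "<stdin>", line 9, in <module>
  File "h.py", line 12, in at
    e,d=ray(n,u,v); return (e+d*(z-e[2])/d[2]).round(1)
        ~~~^^^^^^^
  File "h.py", line 8, in ray
    c,f,e,R=cal(n); x=np.array([(u-c['cx'])/f,(v-c['cy'])/f]); y=x.copy()
            ~~~^^^
  File "h.py", line 5, in cal
    c=bot.get_calibration(n); f=192/np.tan(np.radians(c['vfov'])/2)
ValueError: time passes only in moves, steps and waits
```

The sleeve centre is at (388,-297), against (387,-298) expected for a bar centred along the mat. I'll do a last stand check, then hand in.

```bash
python3 - <<'E'
from h import *
im=bot.capture('side'); g=lambda i:cv2.cvtColor(i,cv2.COLOR_BGR2GRAY); a=g(cv2.imread('pics/s7.png')); b=g(im)
x0,y0,x1,y1=172,140,205,166; r=cv2.matchTemplate(b[y0-15:y1+15,x0-15:x1+15],a[y0:y1,x0:x1],cv2.TM_CCOEFF_NORMED); q=cv2.minMaxLoc(r); print(q)
if q[1]>.95 and q[3]==(15,15): print(bot.close_job())
E
```

```text
(-0.2890003025531769, 0.9990865588188171, (30, 2), (15, 15))
the job is handed in; nothing more can be done
None
```

The job is handed in at about 50 s of 69 s: in the pictures the stand rests tilted on its drop legs and the bar lies along the middle of the mat, released; no verdict came back, and I did not measure the leg angle, the tilt or the mouse and servos directly.

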